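# Tip the buttons into the sewing caddy and hold its lid open

### The arm

A 6-joint arm with a two-finger parallel gripper is mounted at the origin on the work surface. World frame = base frame: x ahead of the robot, y to its left, z up, the work surface at z = 0. Lengths are in m, angles in rad, forces in N, time in s.
With the tool pointing down it reaches from about 0.35 to 0.8 m from the base axis. Payload 7.3 kg.
Tool frame: the origin (TCP) lies on the centre line of the jaws, within the pads' length; the fingertips stand 17 mm ahead of it and the grasp point (between the pads) lies 2 mm behind it (robot.finger_overhang is the distance from the TCP to the fingertips, in m); z points along the fingers, y is the line along which they close (so a half turn about z gives the same grasp; the last joint's range is limited). The gripper opens to 85 mm and grips with 20 to 120 N. Pads are 22 mm wide; open, the fingers measure 114 mm over their backs; the gripper's body (76 mm by 85 mm) begins 54 mm behind the grasp point. The pads swing forward as they close: fully open they stand 13 mm farther back than shut.
Start: joints at [0.979, 0.342, 1.524, -0, 1.275, -0.146], TCP at [0.226, 0.474, 0.248] pointing down, gripper open.
Joint ranges: [-2.53, 2.53], [-0.77, 2.02], [0.04, 2.7], [-1, 4.14], [0.28, 2.66], [-3.11, 3.11]. Speed limits (rad/s): [2.57, 2.57, 3.14, 3.14, 3.14, 3.14].

### API

Orientations are given as a 3x3 rotation matrix whose columns are the frame's x, y, z axes.
In Python, from bench import robot, cams, workorder gives the robot as it stands.
- The arm moves only by the tool step_arm, never from a script. Its arguments are lists of equal length, an entry for each row: "delta_pos": the shift along the tool's x, y, z normalised to -1 to 1, where 1 is 40 mm, a list of three; "turn": the turn, a rotation vector about the tool's x, y, z normalised to -1 to 1, where 1 is 0.08 rad, a list of three; "grip": the closure, from 0 (fully open) to 1 (shut). A call has 1 to 10 rows; each row shifts and turns the commanded pose from where the row before left it, along the tool's axes as they then stand; what a row does not reach is not made up. A row lasts 1/12 s, in which the tool goes at most 41.7 mm and 7.16 degrees, less where a joint would pass 70% of its speed; a pose out of reach is approached as far as the arm can. A call with a number of a shift or a turn outside -1 to 1 is refused whole. A call with a gripper value outside its range is refused whole. The fingers move at their own pace and stop on an object; "newtons" is the grip in N (left out, the last holds). Time passes only in rows, so rows that do not move let the fingers close. It gives the time, the measured TCP pose, the force, the opening and the grip force at its end, in the units of the state.
- robot.observe(): the state, without advancing time (a new reading comes with each control period).
- cams.grab_frame(name): name is "side" or "top"; returns the picture (480x640x3 uint8, red, green, blue); there is no depth.
- cams.camera_params(name): a dict with "K" (3x3 intrinsics, pixels), "k1" (the pictures are not rectified: a ray, as slopes to the right and down, at radius r is drawn at 1 + k1 r^2 times it, then the intrinsics apply), "cam_to_world" (4x4, takes a point from camera to world coordinates). Camera axes: x right, y down, z forward; pixel columns grow to the right and rows downward; lengths in m; the calibration is good to about 2 mm. A picture is of the moment at which its call begins. camera_params takes no time and is no camera call.
- workorder.close_job(): hands the job in; it is judged then, once.
Trained networks look in the newest picture that a camera, given by its name, has taken for a name from the list of things; names that differ only in an ending like _2 or _b are one class to them, and where a whole thing is asked for, a point or a joint stands for the part that bears it (a point fixed in the world has none). Each returns a list of dicts, best first, with "conf" (0 to 1); they miss things now and then, are a little off and sometimes report something else, mostly with a low value. They report only what shows in the picture. A call takes as long as a camera call. They do not tell look-alikes from the thing itself.
- cams.cut_out(camera, name): "pixels" (480x640 bool, what is visible of it) and "rect" ([left, top, right, bottom] in pixels, round what is visible of it).
The state is a dict: "time": time; "q": joint angles; "qd": joint speeds; "tau": joint torques, N m; "eef_pos": TCP position; "orientation": TCP orientation; "wrist_force": force on the tool from outside, world axes, zero at the start; "ft_torque": the same for the moment, N m; "finger_gap": opening from 0.0 (shut) to 1.0 (fully open); "grip_force": force on a finger pad.
Only numpy, scipy, OpenCV 4.12 (cv2) and the standard library are available. Lean on these libraries where they do the work, as an engineer would, in place of code of your own. Each camera call takes 0.05 s, during which the arm holds its last target. There are 200 camera calls.

### The job

I want to sort coat buttons with both hands: tip the four red buttons out of the white dish into the open well of the wooden sewing caddy, and set the empty dish back down flat on the table. Then lift the caddy's blue spring lid by its brass handle and hold it open at 50 degrees; finish while still holding it there, since it falls shut if you let go. Leave the pin wheel, the tape measure and the steel weight where they are.

Things in the scene. Friction and masses are not known exactly. Their poses are not given: they have to be found in the camera images.
- dish: White plastic button dish, loose, 0.14 kg, 150 (x) x 110 (y) mm. Floor 4 mm thick, walls 22 mm high and 4 mm thick on both y sides, 12 mm thick at the +x end; the -x end is an open mouth without any wall. Origin: centre of the underside; x points from the mouth to the grip plate, z up. The floor is slick: the buttons start to slide at a tilt of roughly 14 to 20 degrees; tipping it 30 degrees or more empties it.
- dish_grip (a point): Point to grasp on the upright grip plate of the dish, in the middle of the +x end wall: 69 mm from the dish's origin along its x, 50 mm above the underside. The plate is 12 mm thick (along the dish's x), 50 mm wide (y), its top 70 mm above the underside. Axes as the dish's.
- dish_mouth (a point): Middle of the lip of the dish's open mouth, on the floor's upper face: 75 mm from the dish's origin along -x, 4 mm above the underside. Axes as the dish's.
- button0_mid (a point): Centre of a loose red resin coat button, a disc 32 mm across and 12 mm thick, 12 g; it starts lying flat in the dish. z is the disc's axis.
- button1_mid (a point): Centre of a loose red resin coat button, a disc 32 mm across and 12 mm thick, 12 g; it starts lying flat in the dish. z is the disc's axis.
- button2_mid (a point): Centre of a loose red resin coat button, a disc 32 mm across and 12 mm thick, 12 g; it starts lying flat in the dish. z is the disc's axis.
- button3_mid (a point): Centre of a loose red resin coat button, a disc 32 mm across and 12 mm thick, 12 g; it starts lying flat in the dish. z is the disc's axis.
- caddy: Light wood sewing caddy, fixed to the table, 170 (x) x 320 (y) x 65 (z) mm, walls and floor 7 mm. Origin: centre of the underside; x points away from the robot (roughly), y to the left, z up. The +y half is the open well, the -y half is the compartment under the blue lid.
- well (a point): Centre of the inner floor of the caddy's open well (caddy frame 0, 80, 7 mm; axes as the caddy's). Inside, the well is 156 (x) x 149 (y) mm; its rim stands 58 mm above this point.
- lid (a joint): Angle of the blue lid in rad: 0 shut, grows as it opens, 1.6 at the stop; 50 degrees is 0.873. The lid, 170 (x) x 156 (y) x 8 mm, is hinged along y at the caddy's rim nearest the robot, so its far (+x) edge rises up and towards the robot. A spring and its weight close it: about 1.5 to 2.5 N at the handle hold it anywhere.
- lid_handle (a point): Middle of the lid's brass handle: a round bar 10 mm thick and 90 mm long, parallel to the hinge (caddy y), on two end posts, 35 mm clear (bar axis to lid) above the lid's top face, 135 mm from the hinge line; 108.5 mm above the table when shut. Axes: the lid's, which are the caddy's when shut.
- lid_hinge (a point): Middle of the lid's hinge line, 65.5 mm above the table; the handle bar lies 135 mm along x and 43 mm along z from it. Axes: the lid's, turning with it (caddy's when shut).
- pinwheel: Bystander: lavender pin wheel with coloured pin heads, disc 90 mm across, 14 mm high. Origin: centre of the underside.
- tape: Bystander: orange round tape measure case, 54 mm across, 20 mm high. Origin: centre of the underside.
- weight: Bystander: steel pattern weight, 60 mm across, 38 mm high with its knob. Origin: centre of the underside.
There are look-alikes about, which are no part of the job. What is meant by the dish is not pink, and is the larger of those in its own colour.

How it is judged:
By the outcome, as a careful person would: the job done as asked, in the order asked, and still so for the second after the job is handed in, while the arm keeps its last pose, push and grip.
It also fails if it takes over 64 s, if anything falls off the work surface, if the arm or the gripper's body presses on something with over 40 N, if the wrist force passes 120 N, or if a joint passes its speed limit or range.

## Working session

There is one attempt and no reset: what is moved stays moved. The work goes in short steps, Python scripts to look and compute and a tool call to move; the robot and the scene stay as the last step left them, time stands still between calls to the robot, and variables do not carry over. Pictures are saved under pics/ and viewed, at most 10 in all, crops included, and the job is handed in when it is done.

Besides the shell and the picture viewer there is one more tool, called after "Call:" by a JSON object that holds its "fn" and its "kwargs". step_arm: Moves the arm, as the interface text tells. Scaled input: -1 to 1 covers 40 mm each way for a shift and 0.08 rad each way for a turn. Its arguments: {"type":"object","properties":{"delta_pos":{"type":"array","items":{"type":"array","items":{"type":"number"}}},"turn":{"type":"array","items":{"type":"array","items":{"type":"number"}}},"grip":{"type":"array","items":{"type":"number"}},"newtons":{"type":"number"}},"required":["delta_pos","turn","grip"]}

```bash
mkdir -p pics; ls; python3 - <<'E'
from bench import robot,cams
import cv2,numpy as np
for n in("top","side"):
    im=cams.grab_frame(n); cv2.imwrite(f"pics/{n}0.png",im[:,:,::-1])
    p=cams.camera_params(n); print(n,np.round(p["K"],1).tolist(),p["k1"],np.round(p["cam_to_world"],3).tolist())
    for t in("dish","caddy","lid","lid_handle","button0_mid","pinwheel","tape","weight"):
        print(t,[(round(d["conf"],2),d["rect"],int(d["pixels"].sum())) for d in cams.cut_out(n,t)])
s=robot.observe();print({k:np.round(v,3).tolist() for k,v in s.items()})
E
```

```text
pics
top [[619.3, 0.0, 317.7], [0.0, 619.3, 225.0], [0.0, 0.0, 1.0]] -0.07578636273484655 [[-0.019, -0.986, 0.168, 0.268], [-1.0, 0.022, 0.02, -0.004], [-0.024, -0.167, -0.986, 1.386], [0.0, 0.0, 0.0, 1.0]]
dish [(0.87, [179.9, 182.7, 246.1, 258.1], 2875), (0.72, [131.5, 282.2, 213.4, 360.2], 3478), (0.57, [115.8, 216.3, 161.7, 264.8], 1505)]
caddy [(0.61, [292.1, 165.0, 446.3, 262.7], 11806), (0.37, [218.8, 214.8, 235.1, 224.9], 145)]
lid [(0.97, [364.6, 170.7, 447.3, 256.9], 5640)]
lid_handle [(0.77, [365.0, 170.7, 445.9, 255.0], 5563), (0.23, [211.9, 230.7, 226.1, 247.5], 137)]
button0_mid [(0.7, [201.3, 201.8, 213.2, 219.7], 141)]
pinwheel [(0.59, [491.8, 179.4, 534.7, 220.3], 1246)]
tape [(0.68, [231.4, 143.4, 255.2, 168.8], 489), (0.65, [291.5, 167.6, 442.5, 260.9], 11762)]
weight [(0.66, [479.2, 244.6, 509.7, 268.4], 623), (0.62, [232.8, 141.9, 256.5, 170.6], 433)]
side [[447.4, 0.0, 318.0], [0.0, 447.4, 243.9], [0.0, 0.0, 1.0]] 0.003924996818254447 [[-0.97, -0.111, 0.216, 0.294], [-0.243, 0.497, -0.833, 0.767], [-0.015, -0.861, -0.509, 0.549], [0.0, 0.0, 0.0, 1.0]]
dish [(0.6
[... 355 characters left out ...]
1.6, 262.0, 368.4], 284), (0.71, [286.1, 183.0, 370.9, 233.6], 2382)]
pinwheel [(0.59, [318.9, 184.5, 348.2, 199.3], 331), (0.28, [184.5, 306.6, 218.4, 330.7], 614)]
tape [(0.89, [183.3, 303.6, 216.5, 327.6], 577), (0.42, [284.6, 188.5, 371.2, 234.2], 2423)]
weight [(0.51, [364.7, 192.8, 387.2, 210.0], 199)]
{'time': 0.9, 'q': [0.979, 0.342, 1.524, -0.0, 1.275, -0.146], 'qd': [-0.001, 0.001, 0.002, 0.0, -0.0, -0.002], 'tau': [0.0, -43.356, -24.627, -0.0, 0.0, -0.0], 'eef_pos': [0.226, 0.474, 0.248], 'orientation': [[-0.902, 0.431, 0.0], [0.431, 0.902, 0.0], [-0.0, 0.0, -1.0]], 'wrist_force': [0.874, 0.119, -0.901], 'ft_torque': [0.024, -0.033, -0.005], 'grip_force': 0.0, 'finger_gap': 1.001}
```

View pics/top0.png

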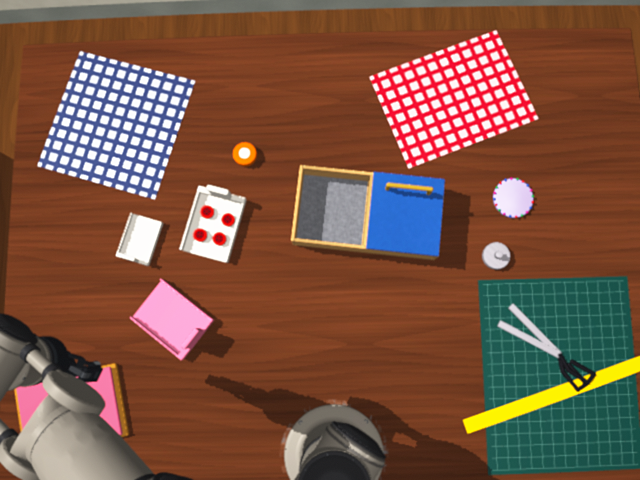

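View pics/side0.png

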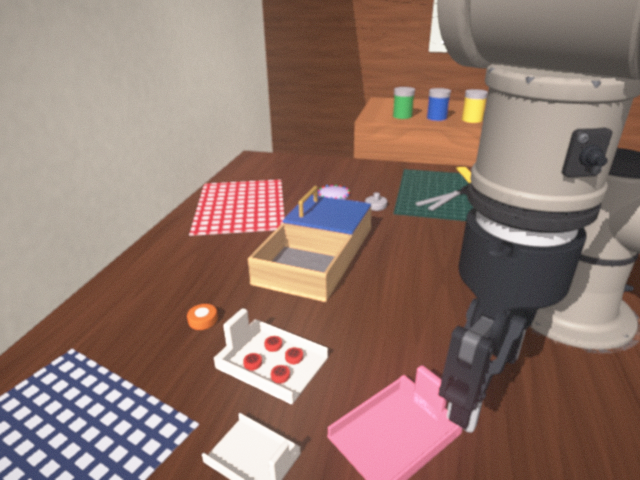

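Candidates for the dish in the top view are the white one with red buttons (213,222), the small white one (139,239) and the pink one (172,320). The one at (213,222) fits: it is not pink and is the larger of the two white ones. I'll fit poses to the masks and confirm with an enlarged overlay.

```bash
cat > h.py <<'E'
import numpy as np,cv2
from scipy.optimize import minimize
from bench import robot,cams
def proj(n,P):
    p=cams.camera_params(n);T=np.linalg.inv(p["cam_to_world"])
    c=np.asarray(P)@T[:3,:3].T+T[:3,3];s=c[:,:2]/c[:,2:]
    s=s*(1+p["k1"]*(s**2).sum(1,keepdims=True));K=p["K"]
    return s@np.array(K)[:2,:2].T+np.array(K)[:2,2]
def box(x0,x1,y0,y1,z0,z1): return np.array([[x,y,z] for x in(x0,x1) for y in(y0,y1) for z in(z0,z1)])
DISH=[box(-75,75,-55,55,0,4),box(-75,75,51,55,0,22),box(-75,75,-55,-51,0,22),box(63,75,-55,55,0,22),box(63,75,-25,25,0,70)]
CAD=[box(-85,85,-160,160,0,65),box(-85,85,-157,-1,65.5,73.5),box(45,55,-124,-34,103,113)]
def place(parts,v):
    c,s=np.cos(v[2]),np.sin(v[2]);R=np.array([[c,-s,0],[s,c,0],[0,0,1]])
    return [b/1000@R.T+[v[0],v[1],v[3] if len(v)>3 else 0] for b in parts]
def sil(n,parts,v):
    m=np.zeros((480,640),np.uint8)
    for b in place(parts,v): cv2.fillConvexPoly(m,cv2.convexHull((proj(n,b)*16).round().astype(np.int32)),1,shift=4)
    return m>0
def fit(masks,parts,v0):
    def f(v):
        return sum(1-(sil(n,parts,v)&m).sum()/(sil(n,parts,v)|m).sum() for n,m in masks)
    best=None
    for d in(-.15,0,.15):
        r=minimize(f,np.add(v0,[0,0,d]),method="Nelder-Mead",options=dict(initial_simplex=np.add(v0,[0,0,d])+np.array([[0,0,0],[.02,0,0],[0,.02,0],[0,0,.1]])))
        if best is None or r.fun<best.fun:best=r
    return best.x,best.fun
def ray(n,uv,z):
    f=lambda q:((proj(n,[[q[0],q[1],z]])[0]-uv)**2).sum()
    return minimize(f,[.5,0.],method="Nelder-Mead",options=dict(xatol=1e-5,fatol=1e-6)).x
E
cat > a.py <<'E'
from h import *
M={}
ims={}
for n in("top","side"):
    ims[n]=cams.grab_frame(n)
    for t,c in(("dish",(213,222) if n=="top" else(271,355)),("caddy",(370,215) if n=="top" else(310,245))):
        L=[d for d in cams.cut_out(n,t)]
        d=min(L,key=lambda d:abs((d["rect"][0]+d["rect"][2])/2-c[0])+abs((d["rect"][1]+d["rect"][3])/2-c[1]))
        m=d["pixels"].astype(np.uint8);m=cv2.morphologyEx(m,cv2.MORPH_CLOSE,np.ones((15,15)))
        M[n,t]=m>0;print(n,t,d["rect"])
V={}
for t,parts,uv in(("dish",DISH,(213,222)),("caddy",CAD,(370,215))):
    g=ray("top",np.array(uv),.02)
    for use in(("top","side"),("top",),("side",)):
        v,e=fit([(n,M[n,t]) for n in use],parts,[*g,0.]);print(t,use,np.round(v,4),round(e,3))
        V.setdefault(t,v)
np.save("V.npy",V,allow_pickle=True)
im=cv2.resize(ims["top"][130:290,170:470,::-1],None,fx=2.6,fy=2.6,interpolation=cv2.INTER_CUBIC)
for t,parts in(("dish",DISH),("caddy",CAD)):
    for b in place(parts,V[t]):
        q=cv2.convexHull(((proj("top",b)-[170,130]+.5)*2.6).round().astype(np.int32));cv2.polylines(im,[q],True,(0,255,0),1)
cv2.imwrite("pics/fit.png",im)
for t,z in(("pinwheel",.007),("tape",.01),("weight",.015)):
    d=cams.cut_out("top",t)[0]["rect"];print(t,ray("top",np.array([(d[0]+d[2])/2,(d[1]+d[3])/2]),z).round(3))
E
python3 a.py
```

```text
top dish [180.9, 180.7, 244.1, 259.1]
top caddy [293.0, 165.5, 446.3, 262.4]
side dish [212.2, 310.9, 326.9, 405.8]
side caddy [247.4, 186.5, 373.4, 302.5]Traceback (most recent call last):
  File "a.py", line 15, in <module>
    v,e=fit([(n,M[n,t]) for n in use],parts,[*g,0.]);print(t,use,np.round(v,4),round(e,3))
        ~~~^^^^^^^^^^^^^^^^^^^^^^^^^^^^^^^^^^^^^^^^^
  File "h.py", line 24, in fit
    r=minimize(f,np.add(v0,[0,0,d]),method="Nelder-Mead",options=dict(initial_simplex=np.add(v0,[0,0,d])+np.array([[0,0,0],[.02,0,0],[0,.02,0],[0,0,.1]])))
    res = _minimize_neldermead(fun, x0, args, callback, bounds=bounds,
                               **options)
    fxcc = func(xcc)
    fx = function(np.copy(x), *(wrapper_args + args))
  File "h.py", line 21, in f
    return sum(1-(sil(n,parts,v)&m).sum()/(sil(n,parts,v)|m).sum() for n,m in masks)
  File "h.py", line 21, in <genexpr>
    return sum(1-(sil(n,parts,v)&m).sum()/(sil(n,parts,v)|m).sum() for n,m in masks)
                  ~~~^^^^^^^^^^^
  File "h.py", line 17, in sil
    for b in place(parts,v): cv2.fillConvexPoly(m,cv2.convexHull((proj(n,b)*16).round().astype(np.int32)),1,shift=4)
                                                                  ~~~~^^^^^
  File "h.py", line 5, in proj
    p=cams.camera_params(n);T=np.linalg.inv(p["cam_to_world"])
ValueError: time passes only in moves, steps and waits
```

```bash
sed -i 's/^def proj/PAR={n:cams.camera_params(n) for n in("top","side")}\ndef proj/; s/p=cams.camera_params(n);T/p=PAR[n];T/' h.py; python3 a.py
```

```text
top dish [180.3, 183.3, 248.1, 260.2]
top caddy [292.4, 165.6, 446.7, 259.3]
side dish [214.0, 310.7, 330.3, 403.3]
side caddy [245.8, 186.0, 376.5, 303.5]
dish ('top', 'side') [ 0.5091  0.2615 -0.296 ] 0.104
dish ('top',) [ 0.5112  0.2617 -0.2952] 0.075
dish ('side',) [ 0.5092  0.2605 -0.282 ] 0.025
caddy ('top', 'side') [ 0.5219 -0.0871 -0.1331] 0.073
caddy ('top',) [ 0.5246 -0.0856 -0.1319] 0.039
caddy ('side',) [ 0.5206 -0.0898 -0.1344] 0.023
pinwheel [ 0.546 -0.422]
tape [0.663 0.194]
weight [ 0.423 -0.368]
```

View pics/fit.png

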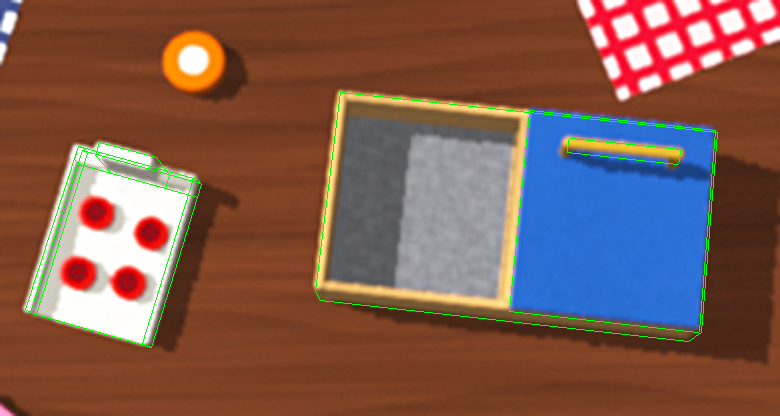

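The overlay matches the four-button white dish at (112,245) in the crop and the caddy well, so that dish is confirmed. Moving above the dish's plate.

Call:
{"fn": "step_arm", "kwargs": {"delta_pos": [[-1,-0.15,0.1],[-1,-0.15,0.1],[-1,-0.15,0.1],[-1,-0.15,0.1],[-1,-0.15,0.1],[-1,-0.15,0.1],[-1,-0.15,0.1],[-1,-0.15,0.1],[-1,-0.15,0.1],[-1,-0.15,0.1]], "turn": [[0,0,0],[0,0,0],[0,0,0],[0,0,0],[0,0,0],[0,0,0],[0,0,0],[0,0,0],[0,0,0],[0,0,0]], "grip": [0,0,0,0,0,0,0,0,0,0]}}

```text
time: 2.48
eef_pos: [0.5629, 0.2456, 0.2081]
orientation: [[-0.902, 0.431, 0.0], [0.431, 0.902, 0.0], [0.0, 0.0, -1.0]]
wrist_force: [0.6, 0.8, 0.1]
finger_gap: 1.002
grip_force: 0.0
```

Call:
{"fn": "step_arm", "kwargs": {"delta_pos": [[0,0,0],[0,0,0],[0,0,0],[0,0,0],[0,0,0],[0,0,0],[0,0,0],[0,0,0],[0,0,0],[0,0,0]], "turn": [[0,0,1],[0,0,1],[0,0,1],[0,0,1],[0,0,1],[0,0,1],[0,0,1],[0,0,1],[0,0,1],[0,0,1]], "grip": [0,0,0,0,0,0,0,0,0,0]}}

```text
time: 3.32
eef_pos: [0.5614, 0.2471, 0.2082]
orientation: [[-0.316, 0.949, -0.0], [0.949, 0.316, 0.0], [0.0, -0.0, -1.0]]
wrist_force: [-0.1, 0.2, 0.3]
finger_gap: 0.996
grip_force: 0.0
```

Call:
{"fn": "step_arm", "kwargs": {"delta_pos": [[0,0,0],[0,0,0],[0,0,0],[0,0,0],[0,0,0],[0,0,0],[0,0,0],[0,0,0],[0,0,0]], "turn": [[0,0,1],[0,0,1],[0,0,1],[0,0,1],[0,0,1],[0,0,1],[0,0,1],[0,0,0.7],[0,0,0]], "grip": [0,0,0,0,0,0,0,0,0]}}

```text
time: 4.07
eef_pos: [0.5614, 0.2471, 0.2082]
orientation: [[0.289, 0.957, -0.0], [0.957, -0.289, 0.0], [-0.0, -0.0, -1.0]]
wrist_force: [0.2, -0.3, -0.1]
finger_gap: 0.996
grip_force: 0.0
```

Call:
{"fn": "step_arm", "kwargs": {"delta_pos": [[-0.04,0.39,0],[0,0,0.8],[0,0,0.8],[0,0,0.8],[0,0,0.8],[0,0,0.5],[0,0,0.3],[0,0,0]], "turn": [[0,0,0],[0,0,0],[0,0,0],[0,0,0],[0,0,0],[0,0,0],[0,0,0],[0,0,0]], "grip": [0,0,0,0,0,0,0,0]}}

```text
time: 4.73
eef_pos: [0.5744, 0.2406, 0.0455]
orientation: [[0.286, 0.958, -0.005], [0.958, -0.286, -0.001], [-0.003, -0.004, -1.0]]
wrist_force: [-0.7, 0.1, 0.4]
finger_gap: 0.998
grip_force: 0.0
```

Call:
{"fn": "step_arm", "kwargs": {"delta_pos": [[0,0,0],[0,0,0],[0,0,0],[0,0,0],[0,0,0],[0,0,0],[0,0,0],[0,0,0],[0,0,0],[0,0,0]], "turn": [[0,0,0],[0,0,0],[0,0,0],[0,0,0],[0,0,0],[0,0,0],[0,0,0],[0,0,0],[0,0,0],[0,0,0]], "grip": [0.3,0.5,0.6,0.7,0.8,0.9,1,1,1,1], "newtons": 70}}

```text
time: 5.57
eef_pos: [0.5763, 0.2412, 0.0492]
orientation: [[0.287, 0.958, 0.001], [0.958, -0.287, 0.0], [0.001, 0.001, -1.0]]
wrist_force: [-1.2, -0.7, 6.0]
finger_gap: 0.129
grip_force: 69.0
```

```bash
python3 - <<'E'
from bench import robot,cams
import cv2
im=cams.grab_frame("side");cv2.imwrite("pics/grip.png",cv2.resize(im[200:440,160:480,::-1],None,fx=2,fy=2))
s=robot.observe();print(s["finger_gap"],s["grip_force"],s["eef_pos"],s["q"])
E
```

```text
0.1278545585670275 69.04143691062927 [0.57625761 0.24124134 0.04913849] [2.73837105e-01 7.24973219e-01 1.45788841e+00 6.94026947e-05
 9.57435502e-01 5.64690029e-01]
```

View pics/grip.png

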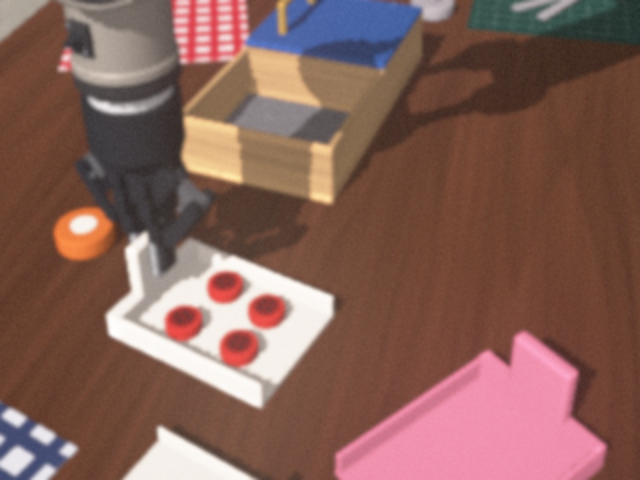

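Call:
{"fn": "step_arm", "kwargs": {"delta_pos": [[0,0,-0.1],[0,0,-0.3],[0,0,-0.5],[0,0,-0.6],[0,0,-0.5],[0,0,-0.3],[0,0,-0.1],[0,0,0]], "turn": [[0,0,0],[0,0,0],[0,0,0],[0,0,0],[0,0,0],[0,0,0],[0,0,0],[0,0,0]], "grip": [1,1,1,1,1,1,1,1]}}

```text
time: 6.28
eef_pos: [0.5763, 0.2412, 0.1458]
orientation: [[0.287, 0.958, 0.002], [0.958, -0.287, 0.001], [0.001, 0.002, -1.0]]
wrist_force: [0.1, -0.8, -2.5]
finger_gap: 0.133
grip_force: 68.3
```

Call:
{"fn": "step_arm", "kwargs": {"delta_pos": [[-0.08,0.08,0],[-0.19,0.18,0],[-0.3,0.28,0],[-0.41,0.38,0],[-0.5,0.45,0],[-0.55,0.5,0],[-0.55,0.5,0],[-0.55,0.5,0],[-0.55,0.5,0],[-0.52,0.48,0]], "turn": [[0,0,0],[0,0,0],[0,0,0],[0,0,0],[0,0,0],[0,0,0],[0,0,0],[0,0,0],[0,0,0],[0,0,0]], "grip": [1,1,1,1,1,1,1,1,1,1]}}

```text
time: 7.12
eef_pos: [0.6753, 0.0332, 0.1428]
orientation: [[0.288, 0.958, -0.002], [0.958, -0.288, -0.0], [-0.001, -0.002, -1.0]]
wrist_force: [1.3, -0.4, -1.6]
finger_gap: 0.132
grip_force: 68.3
```

Call:
{"fn": "step_arm", "kwargs": {"delta_pos": [[-0.47,0.43,0],[-0.36,0.33,0],[-0.28,0.25,0],[-0.17,0.15,0],[-0.08,0.08,0],[0,0,0],[0,0,0],[0,0,0],[0,0,0],[0,0,0]], "turn": [[0,0,0],[0,0,0],[0,0,0],[0,0,0],[0,0,0],[0,0,-0.4],[0,0,-0.6],[0,0,-0.6],[0,0,-0.4],[0,0,0]], "grip": [1,1,1,1,1,1,1,1,1,1]}}

```text
time: 7.95
eef_pos: [0.7067, -0.0297, 0.1437]
orientation: [[0.129, 0.992, -0.001], [0.992, -0.129, 0.0], [0.0, -0.001, -1.0]]
wrist_force: [0.5, 0.4, -1.9]
finger_gap: 0.13
grip_force: 68.3
```

```bash
python3 - <<'E'
from h import *
a=cams.grab_frame("side")[140:400,160:460];b=cams.grab_frame("top")[110:310,230:430]
cv2.imwrite("pics/over.png",np.hstack([a,cv2.resize(b,(260,260))])[:,:,::-1])
s=robot.observe();print(s["finger_gap"],s["grip_force"],s["eef_pos"],s["q"],s["orientation"])
E
```

```text
0.1283891801735321 68.28269720077515 [ 0.70684355 -0.02984276  0.14393748] [-1.50483538e-01  7.65385897e-01  1.07944400e+00  2.16540472e-04
  1.29752593e+00 -1.90857184e-02] [[ 1.31078136e-01  9.91371776e-01 -7.23282471e-04]
 [ 9.91372015e-01 -1.31077933e-01  3.20559914e-04]
 [ 2.22987680e-04 -7.59060397e-04 -9.99999687e-01]]
```

View pics/over.png

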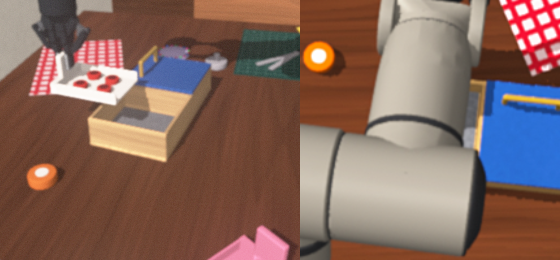

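Call:
{"fn": "step_arm", "kwargs": {"delta_pos": [[0,0,0.15],[0,0,0.2],[0,-0.045,-0.144],[0,-0.045,-0.144],[0,-0.045,-0.144],[0,-0.045,-0.144],[0,-0.045,-0.144],[0,-0.045,-0.144],[0,-0.045,-0.144],[0,-0.045,-0.144]], "turn": [[0,0,0],[0,0,0],[-0.5,0,0],[-0.5,0,0],[-0.5,0,0],[-0.5,0,0],[-0.5,0,0],[-0.5,0,0],[-0.5,0,0],[-0.5,0,0]], "grip": [1,1,1,1,1,1,1,1,1,1]}}

```text
time: 8.88
eef_pos: [0.686, -0.0275, 0.1731]
orientation: [[0.131, 0.941, 0.312], [0.991, -0.124, -0.041], [0.0, 0.315, -0.949]]
wrist_force: [0.4, 0.5, -2.2]
finger_gap: 0.13
grip_force: 68.7
```

Call:
{"fn": "step_arm", "kwargs": {"delta_pos": [[0,-0.045,-0.144],[0,-0.045,-0.144],[0,-0.045,-0.144],[0,-0.045,-0.144],[0,-0.045,-0.144],[0,-0.045,-0.144],[0,-0.045,-0.144],[0,-0.045,-0.144],[0,-0.045,-0.144],[0,-0.045,-0.144]], "turn": [[-0.5,0,0],[-0.5,0,0],[-0.5,0,0],[-0.5,0,0],[-0.5,0,0],[-0.5,0,0],[-0.5,0,0],[-0.5,0,0],[-0.5,0,0],[-0.5,0,0]], "grip": [1,1,1,1,1,1,1,1,1,1]}}

```text
time: 9.72
eef_pos: [0.6436, -0.0217, 0.2219]
orientation: [[0.13, 0.765, 0.631], [0.992, -0.101, -0.081], [0.002, 0.636, -0.771]]
wrist_force: [-0.2, -0.2, -1.8]
finger_gap: 0.129
grip_force: 70.2
```

Call:
{"fn": "step_arm", "kwargs": {"delta_pos": [[0,0,0],[0,0,0],[0,0,0],[0,0,0],[0,0,0],[0,0,0]], "turn": [[0,0,0],[0,0,0],[0,0,0],[0,0,0],[0,0,0],[0,0,0]], "grip": [1,1,1,1,1,1]}}

```text
time: 10.22
eef_pos: [0.6478, -0.0227, 0.2261]
orientation: [[0.13, 0.758, 0.639], [0.992, -0.1, -0.083], [0.001, 0.644, -0.765]]
wrist_force: [0.1, 0.1, -2.1]
finger_gap: 0.13
grip_force: 70.1
```

```bash
python3 - <<'E'
from h import *
a=cams.grab_frame("side")[140:340,200:460];b=cams.grab_frame("top")[110:310,230:460]
cv2.imwrite("pics/pour.png",cv2.resize(np.hstack([a,b]),None,fx=1.6,fy=1.6)[:,:,::-1])
s=robot.observe();print(s["finger_gap"],s["grip_force"],s["eef_pos"],s["q"],s["orientation"])
E
```

```text
0.13139702357102928 70.12736678123474 [ 0.64771877 -0.02262498  0.22617749] [-0.16323461  0.32586161  1.83386172  0.07905888  0.28292015 -0.10049507] [[ 0.12987405  0.75822964  0.63892139]
 [ 0.99152995 -0.09999113 -0.0828862 ]
 [ 0.0010397   0.64427447 -0.76479365]]
```

View pics/pour.png

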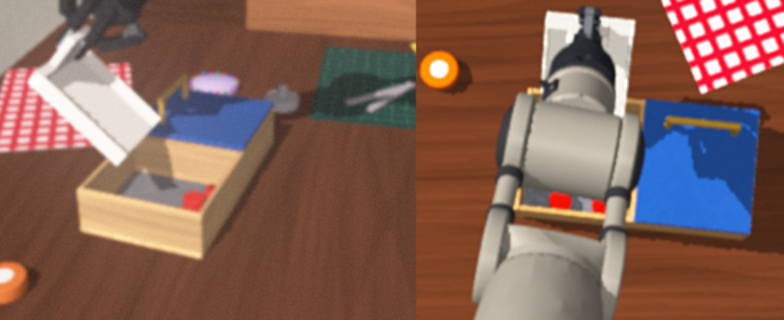

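Call:
{"fn": "step_arm", "kwargs": {"delta_pos": [[0,0.08,0.25],[0,0.08,0.25],[0,0.08,0.25],[0,0.08,0.25],[0,0.08,0.25],[0,0.08,0.25],[0,0.08,0.25],[0,0.08,0.25],[0,0.08,0.25],[0,0.08,0.25]], "turn": [[0.875,0,0],[0.875,0,0],[0.875,0,0],[0.875,0,0],[0.875,0,0],[0.875,0,0],[0.875,0,0],[0.875,0,0],[0.875,0,0],[0.875,0,0]], "grip": [1,1,1,1,1,1,1,1,1,1]}}

```text
time: 11.15
eef_pos: [0.7136, -0.0312, 0.1471]
orientation: [[0.13, 0.992, -0.001], [0.992, -0.13, 0.001], [0.001, -0.002, -1.0]]
wrist_force: [0.4, -0.7, -2.2]
finger_gap: 0.133
grip_force: 70.1
```

Call:
{"fn": "step_arm", "kwargs": {"delta_pos": [[0,0,-0.5],[0,0,-0.5],[0,0,0]], "turn": [[0,0,0],[0,0,0],[0,0,0]], "grip": [1,1,1]}}

```text
time: 11.4
eef_pos: [0.7152, -0.0315, 0.1905]
orientation: [[0.13, 0.991, 0.007], [0.992, -0.13, -0.0], [0.001, 0.007, -1.0]]
wrist_force: [1.6, 0.1, -0.6]
finger_gap: 0.133
grip_force: 70.1
```

```bash
python3 - <<'E'
from h import *
s=robot.observe();R=np.array(s["orientation"]);p=s["eef_pos"];print(p,R.round(4))
t=np.array([.576,.241,.15]);print("shift units",(R.T@(t-p)/.04).round(2))
E
```

```text
[ 0.71520934 -0.0315137   0.19047736] [[ 1.300e-01  9.915e-01  7.000e-03]
 [ 9.915e-01 -1.300e-01 -1.000e-04]
 [ 8.000e-04  6.900e-03 -1.000e+00]]
shift units [ 6.3  -4.34  0.99]
```

Call:
{"fn": "step_arm", "kwargs": {"delta_pos": [[0.4,-0.3,0.05],[0.8,-0.55,0.1],[0.9,-0.6,0.15],[0.9,-0.6,0.15],[0.9,-0.6,0.15],[0.9,-0.6,0.15],[0.7,-0.5,0.1],[0.5,-0.4,0.1],[0.3,-0.2,0.05],[0,0,0]], "turn": [[0,0,0],[0,0,0],[0,0,0],[0,0,0],[0,0,0],[0,0,0],[0,0,0],[0,0,0],[0,0,0],[0,0,0]], "grip": [1,1,1,1,1,1,1,1,1,1]}}

```text
time: 12.23
eef_pos: [0.5749, 0.2368, 0.1481]
orientation: [[0.126, 0.992, -0.0], [0.992, -0.126, 0.001], [0.001, -0.001, -1.0]]
wrist_force: [-0.6, 0.2, -1.2]
finger_gap: 0.129
grip_force: 70.1
```

Call:
{"fn": "step_arm", "kwargs": {"delta_pos": [[0,0,0.6],[0,0,0.6],[0,0,0.5],[0,0,0.3],[0,0,0.1],[0,0,0],[0,0,0]], "turn": [[0,0,0],[0,0,0],[0,0,0],[0,0,0],[0,0,0],[0,0,0],[0,0,0]], "grip": [1,1,1,1,1,1,1]}}

```text
time: 12.82
eef_pos: [0.5777, 0.2339, 0.0656]
orientation: [[0.131, 0.991, 0.002], [0.991, -0.131, 0.001], [0.002, 0.002, -1.0]]
wrist_force: [0.6, -0.3, -1.3]
finger_gap: 0.13
grip_force: 70.0
```

Lower the last ~16 mm slowly until contact shows.

Call:
{"fn": "step_arm", "kwargs": {"delta_pos": [[0,0,0.15],[0,0,0.12],[0,0,0.08],[0,0,0.06],[0,0,0],[0,0,0]], "turn": [[0,0,0],[0,0,0],[0,0,0],[0,0,0],[0,0,0],[0,0,0]], "grip": [1,1,1,1,1,1]}}

```text
time: 13.32
eef_pos: [0.5769, 0.2344, 0.0492]
orientation: [[0.13, 0.992, 0.001], [0.992, -0.13, 0.001], [0.001, 0.001, -1.0]]
wrist_force: [-1.8, -1.1, 5.0]
finger_gap: 0.132
grip_force: 71.0
```

Call:
{"fn": "step_arm", "kwargs": {"delta_pos": [[0,0,0],[0,0,0],[0,0,0],[0,0,0],[0,0,0],[0,0,0],[0,0,0],[0,0,0]], "turn": [[0,0,0],[0,0,0],[0,0,0],[0,0,0],[0,0,0],[0,0,0],[0,0,0],[0,0,0]], "grip": [0.8,0.6,0.5,0.4,0.4,0.4,0.4,0.4]}}

```text
time: 13.98
eef_pos: [0.5767, 0.2343, 0.0482]
orientation: [[0.13, 0.992, 0.0], [0.992, -0.13, 0.001], [0.001, 0.0, -1.0]]
wrist_force: [-0.1, 0.2, 0.6]
finger_gap: 0.6
grip_force: 0.0
```

Call:
{"fn": "step_arm", "kwargs": {"delta_pos": [[0,0,-0.2],[0,0,-0.6],[0,0,-0.9],[0,0,-0.9],[0,0,-0.9],[0,0,-0.9],[0,0,-0.3],[0,0,0]], "turn": [[0,0,0],[0,0,0],[0,0,0],[0,0,0],[0,0,0],[0,0,0],[0,0,0],[0,0,0]], "grip": [0.4,0.4,0.4,0.4,0.4,0.4,0.4,0.4]}}

```text
time: 14.65
eef_pos: [0.5782, 0.2346, 0.2417]
orientation: [[0.13, 0.992, 0.009], [0.992, -0.13, 0.003], [0.005, 0.009, -1.0]]
wrist_force: [0.7, -0.8, -0.1]
finger_gap: 0.603
grip_force: 0.0
```

```bash
python3 - <<'E'
from h import *
a=cams.grab_frame("side")[160:420,190:440];b=cams.grab_frame("top")
cv2.imwrite("pics/placed.png",np.hstack([cv2.resize(a,(346,360)),cv2.resize(b[150:300,280:460],(432,360),interpolation=cv2.INTER_CUBIC)])[:,:,::-1])
# handle: yellow-ish pixels on the lid
hsv=cv2.cvtColor(b,cv2.COLOR_RGB2HSV);m=((hsv[:,:,0]>12)&(hsv[:,:,0]<30)&(hsv[:,:,1]>120)&(hsv[:,:,2]>120));m[:, :380]=0;m[:170]=0;m[205:]=0;m[:,442:]=0
ys,xs=np.nonzero(m);print(len(xs),xs.min(),xs.max(),ys.min(),ys.max(),"handle",ray("top",np.array([xs.mean(),ys.mean()]),.1085))
s=robot.observe();print(s["eef_pos"],s["q"])
v=np.array([.5235,-.0868,-.1325]);c,s_=np.cos(v[2]),np.sin(v[2])
print("model handle",v[:2]+[c*50-s_*-79,0] if 0 else v[:2]+np.array([c*.05+s_*.079,s_*.05-c*.079]))
E
```

```text
173 386 432 183 191 handle [ 0.56274938 -0.17148437]
[0.57635929 0.23404529 0.23644755] [2.62236524e-01 5.30555242e-01 1.25564944e+00 7.86581099e-04
 1.35438336e+00 3.92262541e-01]
model handle [ 0.56262484 -0.17171317]
```

View pics/placed.png

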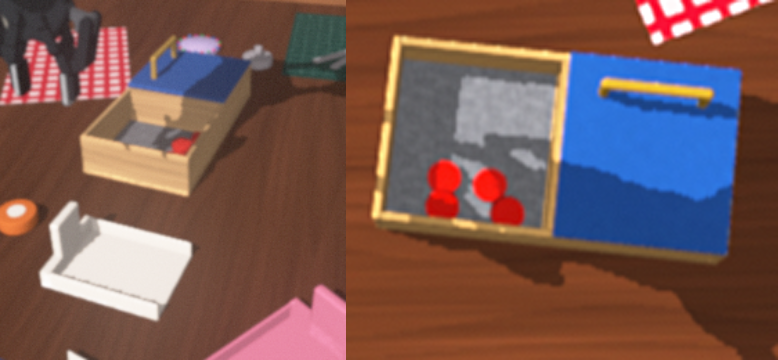

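All four buttons are in the well, seen at (440,178), (490,184), (440,205), (508,212), and the dish sits flat and empty on the table. The brass handle is at (655,90), in line with the model. Next is the handle.

Call:
{"fn": "step_arm", "kwargs": {"delta_pos": [[-0.6,0.1,0.1],[-1,0.1,0.15],[-1,0.1,0.15],[-1,0.1,0.15],[-1,0.1,0.15],[-1,0.1,0.15],[-1,0.1,0.15],[-1,0.1,0.15],[-1,0.1,0.15],[-0.9,0.1,0.1]], "turn": [[0,0,0],[0,0,0],[0,0,0],[0,0,0],[0,0,0],[0,0,0],[0,0,0],[0,0,0],[0,0,0],[0,0,0]], "grip": [0.4,0.4,0.4,0.4,0.4,0.4,0.4,0.4,0.4,0.4]}}

```text
time: 15.58
eef_pos: [0.5652, -0.1497, 0.1771]
orientation: [[0.13, 0.991, -0.004], [0.991, -0.13, 0.003], [0.002, -0.004, -1.0]]
wrist_force: [0.9, 0.7, 0.1]
finger_gap: 0.596
grip_force: 0.0
```

Call:
{"fn": "step_arm", "kwargs": {"delta_pos": [[-0.6,0,0],[0,0,0],[0,0,0],[0,0,0]], "turn": [[0,0,0],[0,0,0],[0,0,0],[0,0,0]], "grip": [0.4,0.4,0.4,0.4]}}

```text
time: 15.92
eef_pos: [0.5632, -0.1707, 0.1785]
orientation: [[0.13, 0.992, -0.002], [0.992, -0.13, 0.003], [0.002, -0.002, -1.0]]
wrist_force: [-0.2, -0.6, 1.0]
finger_gap: 0.601
grip_force: 0.0
```

```bash
python3 - <<'E'
from h import *
s=robot.observe();R=np.array(s["orientation"]);p=s["eef_pos"];print(p,R.round(4))
print("shift units",(R.T@(np.array([.5627,-.1716,.1065])-p)/.04).round(3))
E
```

```text
[ 0.56318833 -0.17069661  0.17851704] [[ 0.1299  0.9915 -0.0021]
 [ 0.9915 -0.1299  0.0026]
 [ 0.0023 -0.0024 -1.    ]]
shift units [-0.028 -0.005  1.8  ]
```

Call:
{"fn": "step_arm", "kwargs": {"delta_pos": [[-0.03,0,0.5],[0,0,0.6],[0,0,0.4],[0,0,0.2],[0,0,0.1],[0,0,0],[0,0,0]], "turn": [[0,0,0],[0,0,0],[0,0,0],[0,0,0],[0,0,0],[0,0,0],[0,0,0]], "grip": [0.4,0.4,0.4,0.4,0.4,0.4,0.4]}}

```text
time: 16.5
eef_pos: [0.5643, -0.1723, 0.1087]
orientation: [[0.129, 0.992, 0.002], [0.992, -0.129, 0.001], [0.001, 0.001, -1.0]]
wrist_force: [-0.5, 0.7, -0.2]
finger_gap: 0.601
grip_force: 0.0
```

Call:
{"fn": "step_arm", "kwargs": {"delta_pos": [[0,0,0],[0,0,0],[0,0,0],[0,0,0],[0,0,0],[0,0,0],[0,0,0],[0,0,0]], "turn": [[0,0,0],[0,0,0],[0,0,0],[0,0,0],[0,0,0],[0,0,0],[0,0,0],[0,0,0]], "grip": [0.6,0.7,0.8,0.9,1,1,1,1], "newtons": 40}}

```text
time: 17.17
eef_pos: [0.5621, -0.1726, 0.1078]
orientation: [[0.13, 0.992, -0.003], [0.992, -0.13, 0.002], [0.001, -0.003, -1.0]]
wrist_force: [-5.5, 0.6, 1.3]
finger_gap: 0.099
grip_force: 38.9
```

Call:
{"fn": "step_arm", "kwargs": {"delta_pos": [[0,-0.055,-0.1445],[0,-0.055,-0.1445],[0,-0.055,-0.1445],[0,-0.055,-0.1445],[0,-0.055,-0.1445],[0,-0.07,-0.138],[0,-0.07,-0.138],[0,-0.07,-0.138],[0,-0.07,-0.138],[0,-0.07,-0.138]], "turn": [[-0.27,0,0],[-0.27,0,0],[-0.27,0,0],[-0.27,0,0],[-0.27,0,0],[-0.27,0,0],[-0.27,0,0],[-0.27,0,0],[-0.27,0,0],[-0.27,0,0]], "grip": [1,1,1,1,1,1,1,1,1,1]}}

```text
time: 18.0
eef_pos: [0.5324, -0.1686, 0.1613]
orientation: [[0.13, 0.968, 0.213], [0.992, -0.127, -0.027], [0.001, 0.214, -0.977]]
wrist_force: [-5.1, -1.3, -9.2]
finger_gap: 0.099
grip_force: 38.7
```

```bash
cat > lid.py <<'E'
from h import *
s=robot.observe();R=np.array(s["orientation"]);p=s["eef_pos"]-.002*R[:,2]
cx=np.array([.9912,-.1321]);h=np.array([.4288,-.1539])
r=np.array([(p[:2]-h)@cx,p[2]-.0655]);a=np.arctan2(r[1],r[0])
print("phi",np.degrees(a)-17.67,"radius",np.hypot(*r),"tilt",np.degrees(np.arcsin(R[2,1])),s["wrist_force"],s["finger_gap"],s["grip_force"],s["q"].round(2) if hasattr(s["q"],"round") else s["q"],s["time"])
E
python3 lid.py
```

```text
phi 25.513310591828585 radius 0.14284581756351836 tilt 12.384428538677007 [-5.12331235 -1.25238054 -9.16688276] 0.09858766876863129 38.71265709400177 [-0.48  0.39  1.74  0.1   0.81 -0.42] 18.0
```

Call:
{"fn": "step_arm", "kwargs": {"delta_pos": [[0,-0.085,-0.129],[0,-0.085,-0.129],[0,-0.085,-0.129],[0,-0.085,-0.129],[0,-0.085,-0.129],[0,-0.098,-0.119],[0,-0.098,-0.119],[0,-0.098,-0.119],[0,-0.098,-0.119],[0,-0.098,-0.119]], "turn": [[-0.27,0,0],[-0.27,0,0],[-0.27,0,0],[-0.27,0,0],[-0.27,0,0],[-0.27,0,0],[-0.27,0,0],[-0.27,0,0],[-0.27,0,0],[-0.27,0,0]], "grip": [1,1,1,1,1,1,1,1,1,1]}}

```text
time: 18.83
eef_pos: [0.4837, -0.1622, 0.1973]
orientation: [[0.13, 0.899, 0.417], [0.992, -0.118, -0.054], [0.001, 0.421, -0.907]]
wrist_force: [-2.6, 0.4, -13.1]
finger_gap: 0.1
grip_force: 38.7
```

Call:
{"fn": "step_arm", "kwargs": {"delta_pos": [[0,0,0],[0,0,0],[0,0,0],[0,0,0]], "turn": [[0,0,0],[0,0,0],[0,0,0],[0,0,0]], "grip": [1,1,1,1]}}

```text
time: 19.17
eef_pos: [0.4845, -0.1623, 0.197]
orientation: [[0.13, 0.9, 0.415], [0.992, -0.118, -0.053], [0.001, 0.419, -0.908]]
wrist_force: [-1.9, 0.0, -12.2]
finger_gap: 0.095
grip_force: 38.9
```

```bash
cat >> lid.py <<'E'
im={n:cams.grab_frame(n).copy() for n in("top","side")}
for n in im:
    for deg,col in((45,(255,255,0)),(50,(0,255,0)),(55,(255,0,255))):
        t=np.radians(deg);c,s_=np.cos(t),np.sin(t)
        L=np.array([[x,y,z] for y in(-.078,.078) for x,z in((0,.008),(.17,.008))])[[0,1,3,2]]
        W=np.array([[*(h+cx*(q[0]*c-q[2]*s_)+np.array([.1321,.9912])*q[1]),.0655+q[0]*s_+q[2]*c] for q in L])
        cv2.polylines(im[n],[(proj(n,W)*16).astype(np.int32)],True,col,1,shift=4)
a=cv2.resize(im["side"][110:260,240:420],(420,350),interpolation=cv2.INTER_CUBIC);b=cv2.resize(im["top"][120:280,280:460],(370,350),interpolation=cv2.INTER_CUBIC)
cv2.imwrite("pics/lid.png",np.hstack([a,b])[:,:,::-1])
E
python3 lid.py
```

```text
phi 49.74604235133455 radius 0.14439008576230025 tilt 24.745999313051655 [ -1.92104648   0.02510007 -12.17848502] 0.09502154541249504 38.85477125644684 [-0.58  0.19  1.98  0.33  0.6  -0.69] 19.1667
```

View pics/lid.png

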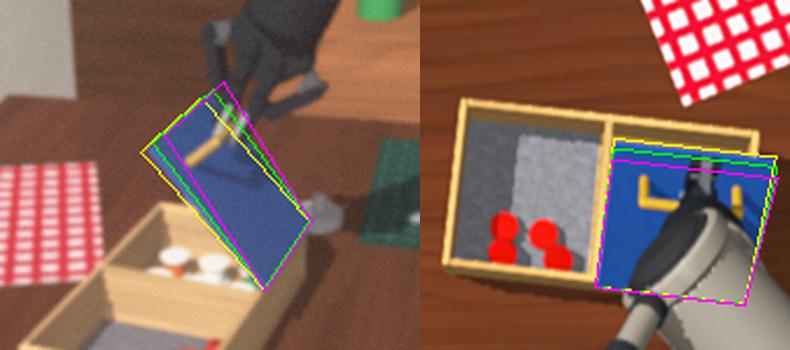

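```bash
cat > ang.py <<'E'
from h import *
def edge(n):
    im=cams.grab_frame(n).astype(int);m=(im[:,:,2]>im[:,:,0]+35)&(im[:,:,2]>60)
    return m
M={n:edge(n) for n in("top","side")}
cx=np.array([.9912,-.1321]);cy=np.array([.1321,.9912])
for (hx,hy) in((.4288,-.1539),(.4268,-.1549),(.4308,-.1529)):
  for n in M:
    best=[]
    for deg in np.arange(42,58,.25):
        t=np.radians(deg);c,s_=np.cos(t),np.sin(t);h=np.array([hx,hy])
        # far edge points of top face (covers y fractions unobstructed) and score by crossing of blue boundary
        sc=0
        for y in np.linspace(-.07,.07,57):
            W=[]
            for x in(.167,.173):
                for z in(.004,):
                    W.append([*(h+cx*(x*c-z*s_)+cy*y),.0655+x*s_+z*c])
            q=proj(n,W);mm=cv2.remap(M[n].astype(np.float32),q[:,0].astype(np.float32)[None],q[:,1].astype(np.float32)[None],cv2.INTER_LINEAR)[0]
            sc+=mm[0]-mm[1]
        best.append((sc,deg))
    best.sort();w=[(s,d) for s,d in best if s>.8*best[-1][0]];print(hx,n,best[-1],np.average([d for s,d in w]))
E
python3 ang.py
```

```text
0.4288 top (np.float32(56.71289), np.float64(47.0)) 47.375
0.4288 side (np.float32(53.85254), np.float64(51.5)) 52.25
0.4268 top (np.float32(56.88379), np.float64(46.0)) 46.25
0.4268 side (np.float32(56.864258), np.float64(50.0)) 48.25
0.4308 top (np.float32(56.697266), np.float64(48.25)) 48.375
0.4308 side (np.float32(49.055664), np.float64(54.5)) 54.875
```

Call:
{"fn": "step_arm", "kwargs": {"delta_pos": [[0,-0.024,-0.004],[0,-0.024,-0.004],[0,0,0],[0,0,0],[0,0,0],[0,0,0]], "turn": [[0,0,0],[0,0,0],[0,0,0],[0,0,0],[0,0,0],[0,0,0]], "grip": [1,1,1,1,1,1]}}

```text
time: 19.87
eef_pos: [0.4831, -0.1622, 0.1975]
orientation: [[0.13, 0.899, 0.417], [0.992, -0.118, -0.054], [0.001, 0.421, -0.907]]
wrist_force: [3.0, 5.2, -4.5]
finger_gap: 0.098
grip_force: 39.3
```

```bash
python3 lid.py; python3 ang.py | head -2; python3 - <<'E'
from h import *
cams.grab_frame("side"); cams.grab_frame("top")
for t in("pinwheel","tape","weight"):
    L=cams.cut_out("top",t);print(t,[np.round(d["rect"]) for d in L[:2]])
E
```

```text
phi 50.31247580227168 radius 0.14428935661193742 tilt 24.887180908184526 [ 2.98840197  5.17845332 -4.51714218] 0.09802985707481791 39.28274631500244 [-0.58  0.19  1.99  0.33  0.6  -0.7 ] 19.8667
0.4288 top (np.float32(56.91504), np.float64(47.75)) 47.875
0.4288 side (np.float32(53.646484), np.float64(52.0)) 52.75
pinwheel [array([496., 179., 536., 220.]), array([336., 230., 356., 244.])]
tape [array([233., 145., 257., 168.])]
weight [array([480., 243., 510., 269.])]
```

```bash
python3 -c "
from bench import workorder
print(workorder.close_job())"
```

```text
the job is handed in; nothing more can be done
None
```

The job is handed in: all four red buttons are in the well, the empty dish is flat on the table, and the lid is held open by its handle at about 50° (arm position and cameras averaged both put it near 50°, though each camera alone was 2° off), with the pin wheel, tape measure and weight not moved.

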